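# Close up the sandwich station

## Robot

A 6-joint arm with a two-finger parallel gripper is mounted at the origin on the work surface. World frame = base frame: x ahead of the robot, y to its left, z up, the work surface at z = 0. Lengths are in m, angles in degrees, forces in N, time in s.
With the tool pointing down it reaches from about 0.325 to 0.9 m from the base axis. Payload 6.1 kg.
Tool frame: the origin (TCP) lies midway between the tips of the shut fingers; the grasp point (between the pads) lies 19 mm behind it; z points along the fingers, y is the line along which they close (so a half turn about z gives the same grasp; the last joint's range is limited). The gripper opens to 85 mm and grips with 20 to 120 N. Pads are 22 mm wide; open, the fingers measure 114 mm over their backs; the gripper's body (76 mm by 85 mm) begins 54 mm behind the grasp point. The pads swing forward as they close: fully open they stand 13 mm farther back than shut.
Start: joints at [62.676, 12.628, 87.462, -0, 79.91, -7.225], TCP at [0.215, 0.587, 0.231] pointing down, gripper open.
Joint ranges: [-170.65, 170.65], [-52.31, 119.04], [5.05, 147.46], [-71.25, 251.25], [11.57, 151.72], [-153.62, 153.62]. Speed limits (degrees/s): [147.25, 147.25, 172.46, 180, 180, 180].

## Interface

Orientations are given as a 3x3 rotation matrix whose columns are the frame's x, y, z axes.
In Python, from station import arm gives the robot as it stands. The module is installed in compiled form; this text tells all that it offers.
- The arm moves only by the tool drive_tool, never from a script. Its argument "deltas" is a list of rows, each an object with "travel": the shift along the tool's x, y, z in mm, a list of three; "turn": the turn about the tool's z in units of 8 degrees (1.0 is 8 degrees); "gripper": the finger opening in mm, from 0 to 85.4. In form: [{"travel": [x, y, z], "turn": turn, "gripper": gripper}, ...]. A call has 1 to 20 rows; each row is the pose to reach, as a shift and turn from the pose commanded when the call began, along the tool's axes at that moment; what a row does not reach only later rows make up. A row lasts 1/10 s, in which the tool goes at most 50 mm and 8.59 degrees, less where a joint would pass 70% of its speed; a pose out of reach is approached as far as the arm can. A call with a gripper value outside its range is refused whole. The fingers move at their own pace and stop on an object; "newtons" is the grip in N (left out, the last holds). Time passes only in rows, so rows that repeat a pose let the fingers close. It gives the time, the measured TCP pose, the force, the opening and the grip force at its end, in the units of the state.
- arm.observe(): the state, without advancing time (a new reading comes with each control period).
- arm.grab_frame(name): name is "scene" or "top"; returns (picture, depth): 420x560x3 uint8, red, green, blue; 420x560 float32, m along the optical axis (not along the pixel's ray), 0 where there is no reading.
- arm.camera_params(name): a dict with "camera_matrix" (3x3 intrinsics, pixels), "dist" ([k1, k2, p1, p2, k3] as OpenCV has them; the pictures are not rectified), "world_to_cam" (4x4, takes a point from world to camera coordinates). Camera axes: x right, y down, z forward; pixel columns grow to the right and rows downward; lengths in m; the calibration is good to about 2 mm. A picture is of the moment at which its call begins. camera_params takes no time and is no camera call.
- arm.finish_job(): hands the job in; it is judged then, once.
The state is a dict: "time": time; "joint_positions": joint angles; "qvel": joint speeds; "effort": joint torques, N m; "ee_pos": TCP position; "orientation": TCP orientation; "force": force on the tool from outside, world axes, zero at the start; "moment": the same for the moment, N m; "finger_gap": finger opening in m; "grasp_force": force on a finger pad.
Only numpy, scipy, OpenCV 4.12 (cv2) and the standard library are available. Lean on these libraries where they do the work, as an engineer would, in place of code of your own. Each camera call takes 0.05 s, during which the arm holds its last target. There are 200 camera calls.

## Task

Close up the sandwich station: with the fingertips, push the open red-fronted drawer fully home and push the blue lid of the topping box all the way down until it is shut, in either order. Push from the outside without gripping anything, do not slam them, and leave the roll, tomato, pepper mill and other loose things where they are.

Things in the scene. Friction and masses are not known exactly. Their poses are not given: they have to be found in the camera images.
- drawer_unit: fixed low metal drawer unit, 220 mm wide (y), 240 mm deep, 90 mm high, closed on top; origin on the table under the middle of the carcass front; the carcass runs from there 240 mm along its +x, and the drawer comes out along its -x
- drawer_front (a point): point on the outside of the drawer's flat red front, midway across, 61 mm above the table; the front is 216 mm wide, 12 mm thick, spans 12 to 86 mm above the table and has no handle. Its axes are the unit's; the outer face looks to -x and a white panel 180 mm wide lines its inner face. With the drawer shut this point lies 13 mm before (-x of) the unit's origin
- drawer (a joint): how far the drawer stands open, m: 0 fully home against its stop, up to 0.13; it slides with about 2 N of friction and stays where it is left
- topping_box: fixed metal topping box, 160 mm deep (x), 240 mm wide (y), 110 mm high, food inside; origin on the table under its centre; its front faces its -x, the lid's hinge is along the rear (+x) rim
- lid_hinge (a point): middle of the lid's hinge axis, on the rear rim of the topping box, 80 mm along the box's +x from its centre and 110 mm above the table; axes those of the box, the hinge runs along y
- lid_edge (a point): middle of the free edge of the blue lid on its outer (upper when shut) face, 166 mm from the hinge axis; a black tab 70 mm wide reaches 18 mm further. The lid is 244 mm wide and 6 mm thick, its outer face lies 8 mm outside the line from hinge to edge (the plane through the hinge axis). When shut the lid is level, this point towards the robot and 118 mm above the table
- lid (a joint): opening angle of the lid, rad: 0 shut and resting on the box, 1.57 upright; range 0 to 1.6. The hinge is stiff (0.35 N m of friction): the lid stays where it is left and must be pushed all the way down, with about 1 to 3 N near its edge. A white panel 130 x 200 mm lines its inner face
- roll: brown bread roll 45 x 90 x 36 mm on the green board; origin under its centre
- tomato: red tomato, 60 mm across, 45 mm high; origin under its centre
- pepper_mill: dark wooden pepper mill, 42 mm across, 132 mm high; origin under its centre
- bowl: steel bowl, 150 mm across, 70 mm high; origin under its centre
- jar: glass jar with red cap, 68 mm across, 110 mm high; origin under its centre
- rolling_pin: wooden rolling pin, 48 mm thick, 280 mm long with its handles; origin under its middle, length along its x
- cup: white cup, 72 mm across, 85 mm high; origin under its centre

How it is judged (in metres and radians):
At the end, for the whole second after the job is handed in: The drawer is within 5 mm of fully home and the lid within 0.05 rad (about 8 mm at its edge) of shut, both at rest, and every loose thing is within 25 mm of where it began (value of joint drawer below 0.005 m and value of joint lid below 0.05 rad and velocity of joint lid above -0.05 rad/s and velocity of joint drawer above -0.01 m/s and distance of each of roll, tomato, pepper_mill, bowl, jar, rolling_pin, cup from where it was at the start of the episode below 0.025 m); the robot touches nothing.
It fails at once if a loose thing was lifted or shoved (moved over 25 mm) (distance of any of roll, tomato, pepper_mill, bowl, jar, rolling_pin, cup from where it was at the start of the episode above 0.025 m).
It fails at once if the drawer was slammed (over 0.5 m/s) (velocity of joint drawer below -0.5 m/s).
It fails at once if the lid was slammed (over 4 rad/s) (velocity of joint lid below -4 rad/s).
It fails at once if the lid or the drawer front was gripped or pulled: fingers pressed the white panel on its inner side with over 3 N (contact force between the fingers and lid_c0 above 3 N or contact force between the fingers and drawer_c0 above 3 N).
It also fails if it takes over 61 s, if anything falls off the work surface, if the arm or the gripper's body presses on something with over 40 N, if the wrist force passes 120 N, or if a joint passes its speed limit or range.

## Working session

There is one attempt and no reset: what is moved stays moved. The work goes in short steps, Python scripts to look and compute and a tool call to move; the robot and the scene stay as the last step left them, time stands still between calls to the robot, and variables do not carry over. Pictures are saved under pics/ and viewed, at most 10 in all, crops included, and the job is handed in when it is done.

Besides the shell and the picture viewer there is one more tool, called after "Emit:" by a JSON object that holds its "method" and its "body". drive_tool: Moves the arm, as the interface text tells. Its arguments: {"type":"object","properties":{"deltas":{"type":"array"},"newtons":{"type":"number"}},"required":["deltas"]}

```bash
mkdir -p pics; cat > h.py <<'E'
import numpy as np, cv2
from station import arm
def grab(n):
    p,d=arm.grab_frame(n); np.savez(f'/tmp/{n}.npz',p=p,d=d); return p,d
def load(n):
    z=np.load(f'/tmp/{n}.npz'); return z['p'],z['d']
def world(n,uv,d):
    c=arm.camera_params(n); K=np.array(c['camera_matrix'],float); uv=np.atleast_2d(uv).astype(float)
    q=cv2.undistortPoints(uv[:,None],K,np.array(c['dist'],float))[:,0]
    z=np.array([np.median(d[int(v)-1:int(v)+2,int(u)-1:int(u)+2]) for u,v in uv])
    P=np.c_[q*z[:,None],z,np.ones(len(z))]
    return (P@np.linalg.inv(np.array(c['world_to_cam'])).T)[:,:3]
E
python3 - <<'E'
from h import *
a=[]
for n in ('scene','top'):
    p,d=grab(n); cv2.imwrite(f'pics/{n}0.png',cv2.resize(p[:,:,::-1],(800,600)))
s=arm.observe(); print(s['time'],s['ee_pos'],np.round(s['orientation'],3),s['force'])
E
```

```text
0.1 [0.21453901 0.58644987 0.23031431] [[-0.939  0.344 -0.001]
 [ 0.344  0.939 -0.002]
 [ 0.    -0.002 -1.   ]] [ 0.81864516  0.13508612 -0.93244449]
```

View pics/scene0.png

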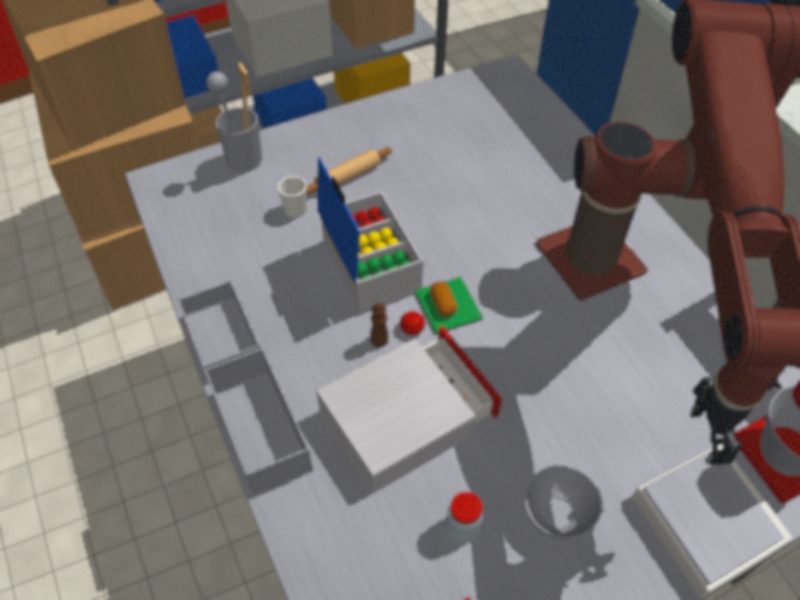

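View pics/top0.png

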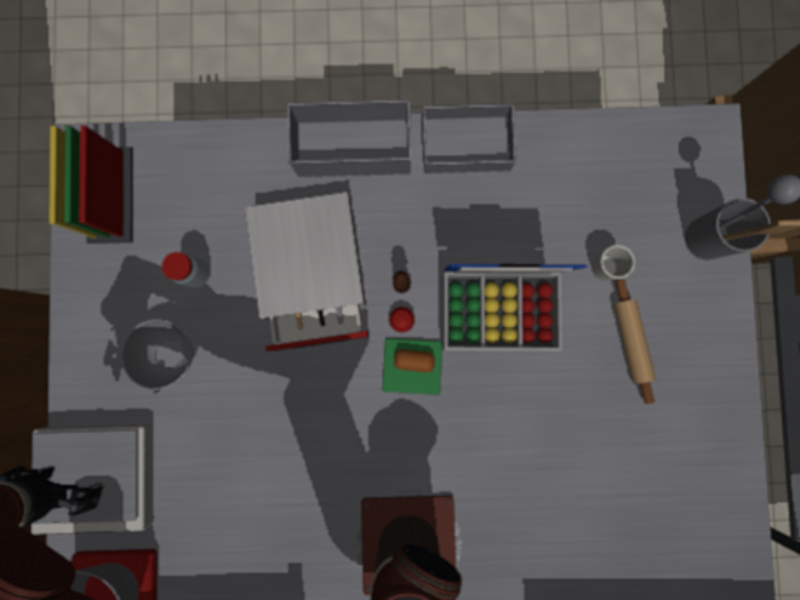

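The scene and top views show the red front at about (317,341) in the top view, open about 45 px. The blue lid is near upright at (515,267). The roll, tomato and mill stand between them, around (400,280)-(415,360).

```bash
python3 - <<'E'
from h import *
np.set_printoptions(precision=4,suppress=True)
p,d=load('top')
pts={'unit_BL':(249,208),'unit_BR':(347,196),'unit_FR':(361,303),'unit_FL':(260,316),'frontL':(268,348),'frontR':(366,336),'mill':(402,281),'tomato':(402,319),'roll':(414,360),'bowlc':(157,354),'boxFL':(448,347),'boxFR':(559,347),'boxRL':(448,275),'boxRR':(558,275),'cup':(618,262),'pin':(635,345),'jar':(177,265)}
for k,u in pts.items(): print(k,world('top',np.array(u)*.7,d)[0])
for n in ('top','scene'):
    p,d=load(n); h=cv2.cvtColor(p,cv2.COLOR_RGB2HSV)
    for nm,m in (('blue',(abs(h[...,0].astype(int)-112)<12)&(h[...,1]>150)&(h[...,2]>50)),('red',((h[...,0]<6)|(h[...,0]>174))&(h[...,1]>170)&(h[...,2]>60))):
        v,u=np.nonzero(m&(d>0)); P=world(n,np.c_[u,v],d)
        box=((.55,.95,-.5,.0) if nm=='blue' else (.4,.65,.07,.36))
        P=P[(P[:,0]>box[0])&(P[:,0]<box[1])&(P[:,1]>box[2])&(P[:,1]<box[3])&(P[:,2]<.35)&(P[:,2]>.015)]
        if len(P)<5: print(n,nm,len(P)); continue
        c=P.mean(0); w=np.linalg.svd(P-c,full_matrices=False)
        print(n,nm,len(P),c,'min',np.percentile(P,2,axis=0),'max',np.percentile(P,98,axis=0),'n',w[2][2],'dir',w[2][0],w[1][2]/len(P)**.5)
E
```

```text
unit_BL [0.7367 0.3157 0.0866]
unit_BR [0.7554 0.1055 0.0905]
unit_FR [0.5258 0.0814 0.0901]
unit_FL [0.5049 0.2947 0.0883]
frontL [0.4372 0.2796 0.0851]
frontR [0.4564 0.0736 0.0772]
mill [ 0.565  -0.0067  0.13  ]
tomato [ 0.4917 -0.0034  0.0458]
roll [ 0.4019 -0.0268  0.049 ]
bowlc [0.4316 0.5492 0.0061]
boxFL [ 0.428  -0.0972  0.1087]
boxFR [ 0.4211 -0.3262  0.1065]
boxRL [ 0.5772 -0.1024  0.1088]
boxRR [ 0.5706 -0.3315  0.1061]
cup [ 0.6065 -0.4918  0.0188]
pin [ 0.4198 -0.5086  0.0448]
jar [0.6148 0.4596 0.1103]
top blue 98 [ 0.5703 -0.1929  0.2697] min [ 0.5629 -0.327   0.2222] max [ 0.5767 -0.095   0.2771] n [-0.9983  0.0386 -0.0438] dir [-0.0416 -0.9967  0.0698] 0.0015993778896518502
top red 160 [0.4512 0.1672 0.0856] min [0.4383 0.0749 0.0833] max [0.4655 0.2776 0.0875] n [0.3566 0.035  0.9336] dir [-0.1137  0.9935  0.0061] 0.0016898537725883863
scene blue 999 [ 0.5807 -0.201   0.2027] min [ 0.5717 -0.3135  0.1243] max [ 0.5897 -0.0965  0.2749] n [ 0.9954 -0.0325  0.09  ] dir [ 0.037   0.9981 -0.0487] 0.0007962101746367522
scene red 211 [0.4526 0.1997 0.0804] min [0.4406 0.0839 0.0392] max [0.468  0.2871 0.0881] n [-0.991  -0.1196 -0.0602] dir [-0.1155  0.991  -0.0676] 0.0020804739701283242
  return _methods._mean(a, axis=axis, dtype=dtype,
  ret = ret.dtype.type(ret / rcount)
```

Emit:
{"method": "drive_tool", "body": {"deltas": [{"travel":[-308,-329,0],"turn":-3.3,"gripper":0},{"travel":[-308,-329,0],"turn":-3.3,"gripper":0},{"travel":[-308,-329,0],"turn":-3.3,"gripper":0},{"travel":[-308,-329,0],"turn":-3.3,"gripper":0},{"travel":[-308,-329,0],"turn":-3.3,"gripper":0},{"travel":[-308,-329,0],"turn":-3.3,"gripper":0},{"travel":[-308,-329,0],"turn":-3.3,"gripper":0},{"travel":[-308,-329,0],"turn":-3.3,"gripper":0},{"travel":[-308,-329,0],"turn":-3.3,"gripper":0},{"travel":[-308,-329,0],"turn":-3.3,"gripper":0},{"travel":[-308,-329,0],"turn":-3.3,"gripper":0},{"travel":[-308,-329,0],"turn":-3.3,"gripper":0},{"travel":[-308,-329,0],"turn":-3.3,"gripper":0},{"travel":[-308,-329,0],"turn":-3.3,"gripper":0}]}}

```text
time: 1.5
ee_pos: [0.3903, 0.1734, 0.2312]
orientation: [[-0.994, -0.112, -0.0], [-0.112, 0.994, 0.0], [0.0, 0.0, -1.0]]
force: [-0.5, 0.6, 0.2]
finger_gap: 0.0001
grasp_force: 0.0
```

Emit:
{"method": "drive_tool", "body": {"deltas": [{"travel":[0,0,45],"turn":0,"gripper":0},{"travel":[0,0,90],"turn":0,"gripper":0},{"travel":[0,0,130],"turn":0,"gripper":0},{"travel":[0,0,160],"turn":0,"gripper":0},{"travel":[0,0,183],"turn":0,"gripper":0},{"travel":[-10,0,183],"turn":0,"gripper":0},{"travel":[-20,0,183],"turn":0,"gripper":0},{"travel":[-28,0,183],"turn":0,"gripper":0},{"travel":[-34,0,183],"turn":0,"gripper":0},{"travel":[-40,0,183],"turn":0,"gripper":0},{"travel":[-46,0,183],"turn":0,"gripper":0},{"travel":[-52,0,183],"turn":0,"gripper":0},{"travel":[-58,0,183],"turn":0,"gripper":0},{"travel":[-64,0,183],"turn":0,"gripper":0},{"travel":[-70,0,183],"turn":0,"gripper":0},{"travel":[-76,0,183],"turn":0,"gripper":0}]}}

```text
time: 3.1
ee_pos: [0.4668, 0.1806, 0.0482]
orientation: [[-0.994, -0.11, -0.0], [-0.11, 0.994, 0.0], [0.0, 0.0, -1.0]]
force: [-2.9, 0.9, 1.0]
finger_gap: -0.0002
grasp_force: 1.1
```

Emit:
{"method": "drive_tool", "body": {"deltas": [{"travel":[-4,0,0],"turn":0,"gripper":0},{"travel":[-8,0,0],"turn":0,"gripper":0},{"travel":[-12,0,0],"turn":0,"gripper":0},{"travel":[-15,0,0],"turn":0,"gripper":0},{"travel":[-17,0,0],"turn":0,"gripper":0},{"travel":[-19,0,0],"turn":0,"gripper":0}]}}

```text
time: 3.7
ee_pos: [0.4854, 0.1826, 0.0482]
orientation: [[-0.994, -0.11, -0.0], [-0.11, 0.994, -0.0], [0.0, 0.0, -1.0]]
force: [-2.3, 1.9, 0.5]
finger_gap: -0.0
grasp_force: 1.0
```

Emit:
{"method": "drive_tool", "body": {"deltas": [{"travel":[-2,0,0],"turn":0,"gripper":0},{"travel":[-4,0,0],"turn":0,"gripper":0},{"travel":[-6,0,0],"turn":0,"gripper":0},{"travel":[-8,0,0],"turn":0,"gripper":0}]}}

```text
time: 4.1
ee_pos: [0.4919, 0.1833, 0.0481]
orientation: [[-0.994, -0.11, -0.004], [-0.11, 0.994, -0.001], [0.004, -0.0, -1.0]]
force: [-13.1, 0.5, 10.1]
finger_gap: -0.0001
grasp_force: 6.7
```

Emit:
{"method": "drive_tool", "body": {"deltas": [{"travel":[10,0,0],"turn":0,"gripper":0},{"travel":[35,0,0],"turn":0,"gripper":0},{"travel":[35,0,-40],"turn":0,"gripper":0},{"travel":[35,0,-90],"turn":0,"gripper":0},{"travel":[35,0,-140],"turn":0,"gripper":0},{"travel":[35,0,-190],"turn":0,"gripper":0},{"travel":[35,0,-240],"turn":0,"gripper":0},{"travel":[35,0,-290],"turn":0,"gripper":0},{"travel":[35,0,-330],"turn":0,"gripper":0},{"travel":[35,0,-340],"turn":0,"gripper":0},{"travel":[35,0,-340],"turn":0,"gripper":0}]}}

```text
time: 5.2
ee_pos: [0.4595, 0.1795, 0.3906]
orientation: [[-0.994, -0.109, 0.005], [-0.109, 0.994, 0.001], [-0.005, 0.0, -1.0]]
force: [0.2, -0.1, -0.9]
finger_gap: 0.0003
grasp_force: 0.0
```

```bash
python3 - <<'E'
from h import *
p,d=grab('top'); cv2.imwrite('pics/top1.png',cv2.resize(p[:,:,::-1],(800,600)))
s=arm.observe(); R=np.array(s['orientation']); print(s['time'],s['ee_pos'],R.round(3),R.T@(np.array([.65,-.213,s['ee_pos'][2]])-s['ee_pos'])*1e3)
E
```

```text
5.25 [0.4587542  0.17941976 0.38816579] [[-0.994 -0.109  0.001]
 [-0.109  0.994 -0.   ]
 [-0.001 -0.    -1.   ]] [-1.47151923e+02 -4.10992050e+02  2.69817775e-01]
```

View pics/top1.png

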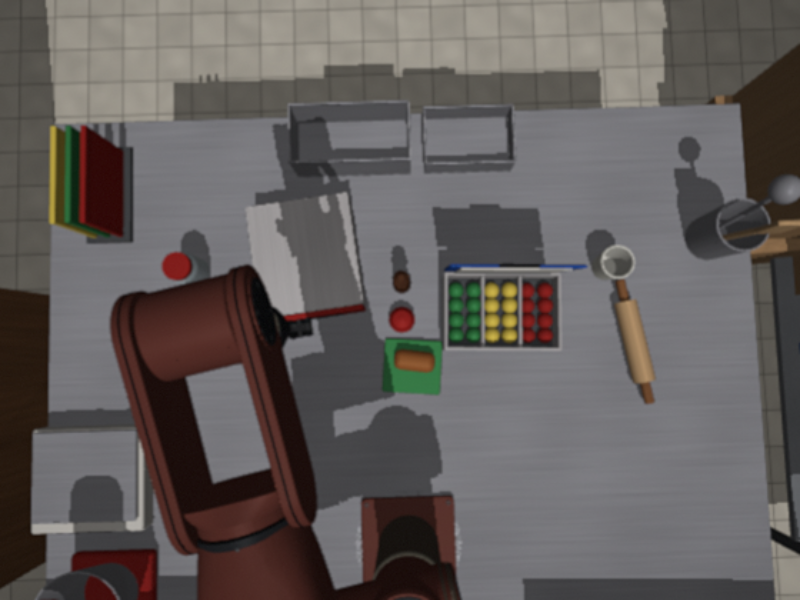

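The drawer front is now flush with the carcass, around (330,313) in the top view, and nothing else has moved. Next I'll go over and behind the lid.

Emit:
{"method": "drive_tool", "body": {"deltas": [{"travel":[-50,-50,0],"turn":0.3,"gripper":0},{"travel":[-147,-411,0],"turn":1,"gripper":0},{"travel":[-147,-411,0],"turn":1,"gripper":0},{"travel":[-147,-411,0],"turn":1,"gripper":0},{"travel":[-147,-411,0],"turn":1,"gripper":0},{"travel":[-147,-411,0],"turn":1,"gripper":0},{"travel":[-147,-411,0],"turn":1,"gripper":0},{"travel":[-147,-411,0],"turn":1,"gripper":0},{"travel":[-147,-411,0],"turn":1,"gripper":0},{"travel":[-147,-411,0],"turn":1,"gripper":0},{"travel":[-147,-411,0],"turn":1,"gripper":0},{"travel":[-147,-411,0],"turn":1,"gripper":0},{"travel":[-147,-411,0],"turn":1,"gripper":0}]}}

```text
time: 6.55
ee_pos: [0.6495, -0.2112, 0.3883]
orientation: [[-1.0, 0.028, -0.0], [0.028, 1.0, 0.0], [0.0, 0.0, -1.0]]
force: [1.2, -0.6, 0.5]
finger_gap: -0.0003
grasp_force: 0.0
```

```bash
python3 - <<'E'
from h import *
p,d=grab('scene'); cv2.imwrite('pics/scene1.png',cv2.resize(p[:,:,::-1],(800,600)))
s=arm.observe(); R=np.array(s['orientation']); print(s['time'],s['ee_pos'],R.round(3),s['joint_positions'])
E
```

```text
6.6 [ 0.64964481 -0.21125384  0.38872646] [[-1.     0.028  0.001]
 [ 0.028  1.    -0.   ]
 [-0.001 -0.    -1.   ]] [-2.46239757e+01  1.82069668e+01  6.41892371e+01  6.75065688e-03
  9.75752486e+01 -1.13027252e+02]
```

View pics/scene1.png

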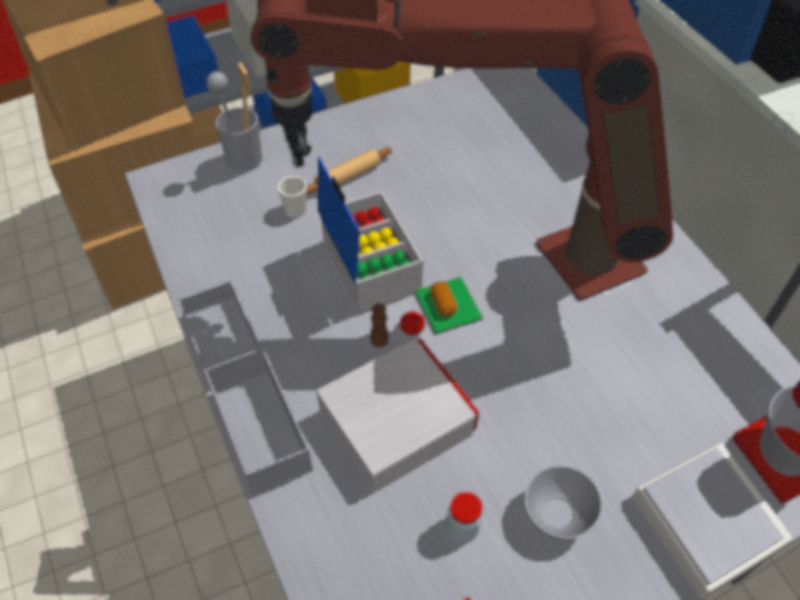

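The arm sits high and clear behind the lid. The lid's top is at about (320,165), the drawer is shut, and the loose things haven't moved. I'll work out the arc.

```bash
python3 - <<'E'
import numpy as np
for a in np.r_[1.5:0.0:-.1,0,-.03]:
    x=.581-.14*np.cos(a)+.008*np.sin(a)+.011; z=.11+.14*np.sin(a)+.008*np.cos(a)
    print(round(a,2),round((.650-x)*1e3),round((.388-z)*1e3))
E
```

```text
1.5 60 138
1.4 74 139
1.3 88 141
1.2 101 145
1.1 114 150
1.0 127 156
0.9 139 163
0.8 150 172
0.7 160 182
0.6 169 192
0.5 177 204
0.4 184 216
0.3 189 229
0.2 194 242
0.1 197 256
0.0 198 270
-0.03 198 274
```

Emit:
{"method": "drive_tool", "body": {"deltas": [{"travel":[0,0,40],"turn":0,"gripper":0},{"travel":[0,0,80],"turn":0,"gripper":0},{"travel":[0,0,115],"turn":0,"gripper":0},{"travel":[0,0,138],"turn":0,"gripper":0},{"travel":[0,0,138],"turn":0,"gripper":0}]}}

```text
time: 7.1
ee_pos: [0.6476, -0.2107, 0.2458]
orientation: [[-1.0, 0.028, -0.007], [0.028, 1.0, 0.003], [0.007, 0.003, -1.0]]
force: [0.1, 0.6, 0.0]
finger_gap: -0.0003
grasp_force: 0.0
```

Emit:
{"method": "drive_tool", "body": {"deltas": [{"travel":[15,0,0],"turn":0,"gripper":0},{"travel":[30,0,0],"turn":0,"gripper":0},{"travel":[42,0,0],"turn":0,"gripper":0},{"travel":[50,0,0],"turn":0,"gripper":0},{"travel":[56,0,0],"turn":0,"gripper":0},{"travel":[62,0,0],"turn":0,"gripper":0},{"travel":[68,0,0],"turn":0,"gripper":0},{"travel":[74,0,1],"turn":0,"gripper":0},{"travel":[81,0,2],"turn":0,"gripper":0},{"travel":[88,0,3],"turn":0,"gripper":0},{"travel":[95,0,5],"turn":0,"gripper":0},{"travel":[101,0,7],"turn":0,"gripper":0}]}}

```text
time: 8.3
ee_pos: [0.5482, -0.2099, 0.2432]
orientation: [[-1.0, 0.03, -0.0], [0.03, 1.0, -0.0], [0.0, -0.0, -1.0]]
force: [0.4, -0.3, 2.3]
finger_gap: 0.0
grasp_force: 1.2
```

Emit:
{"method": "drive_tool", "body": {"deltas": [{"travel":[7,0,2],"turn":0,"gripper":0},{"travel":[13,0,5],"turn":0,"gripper":0},{"travel":[20,0,8],"turn":0,"gripper":0},{"travel":[26,0,11],"turn":0,"gripper":0},{"travel":[32,0,14],"turn":0,"gripper":0},{"travel":[38,0,18],"turn":0,"gripper":0},{"travel":[44,0,22],"turn":0,"gripper":0},{"travel":[49,0,27],"turn":0,"gripper":0},{"travel":[54,0,32],"turn":0,"gripper":0},{"travel":[59,0,37],"turn":0,"gripper":0},{"travel":[64,0,42],"turn":0,"gripper":0},{"travel":[68,0,47],"turn":0,"gripper":0},{"travel":[72,0,53],"turn":0,"gripper":0},{"travel":[76,0,59],"turn":0,"gripper":0}]}}

```text
time: 9.7
ee_pos: [0.4724, -0.2076, 0.1838]
orientation: [[-1.0, 0.03, -0.0], [0.03, 1.0, -0.0], [0.0, -0.0, -1.0]]
force: [-0.3, -0.4, 1.3]
finger_gap: -0.0001
grasp_force: 0.9
```

```bash
python3 - <<'E'
from h import *
p,d=grab('scene'); cv2.imwrite('pics/scene2.png',cv2.resize(p[90:300,150:430,::-1],(800,600)))
E
```

```text
(no output)
```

View pics/scene2.png

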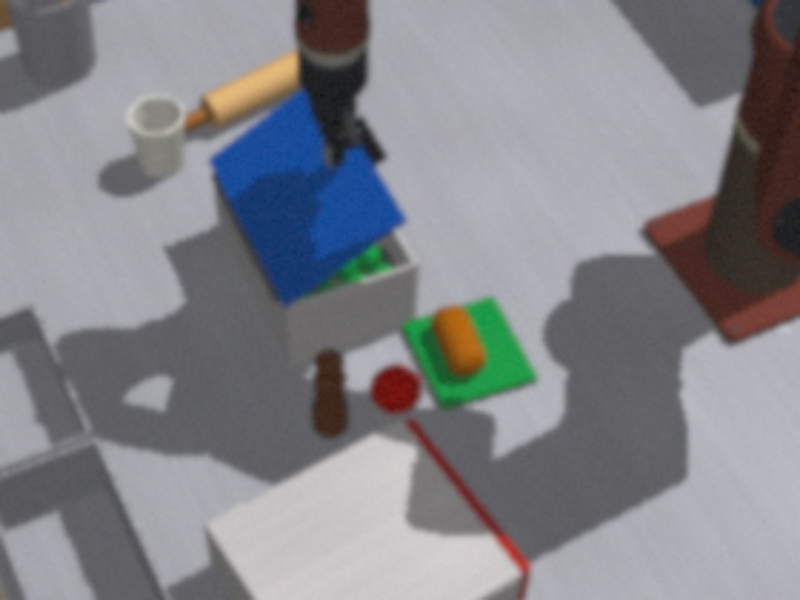

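The blue lid has followed to about half a radian, with the fingertip on it at (340,160) in the crop. I'll carry on down.

Emit:
{"method": "drive_tool", "body": {"deltas": [{"travel":[4,0,6],"turn":0,"gripper":0},{"travel":[7,0,12],"turn":0,"gripper":0},{"travel":[10,0,18],"turn":0,"gripper":0},{"travel":[12,0,25],"turn":0,"gripper":0},{"travel":[15,0,32],"turn":0,"gripper":0},{"travel":[17,0,38],"turn":0,"gripper":0},{"travel":[18,0,45],"turn":0,"gripper":0},{"travel":[20,0,52],"turn":0,"gripper":0},{"travel":[20,0,56],"turn":0,"gripper":0},{"travel":[20,0,60],"turn":0,"gripper":0},{"travel":[20,0,63],"turn":0,"gripper":0}]}}

```text
time: 10.85
ee_pos: [0.4526, -0.2069, 0.1208]
orientation: [[-1.0, 0.03, -0.001], [0.03, 1.0, 0.0], [0.001, 0.0, -1.0]]
force: [-1.3, 0.4, 2.2]
finger_gap: -0.0004
grasp_force: 0.8
```

Emit:
{"method": "drive_tool", "body": {"deltas": [{"travel":[0,0,1.5],"turn":0,"gripper":0},{"travel":[0,0,3],"turn":0,"gripper":0},{"travel":[0,0,4],"turn":0,"gripper":0},{"travel":[0,0,5],"turn":0,"gripper":0}]}}

```text
time: 11.25
ee_pos: [0.4529, -0.207, 0.1178]
orientation: [[-1.0, 0.029, -0.0], [0.029, 1.0, 0.0], [0.0, -0.0, -1.0]]
force: [-8.8, 3.6, 20.1]
finger_gap: 0.0
grasp_force: 9.5
```

The force is now 20 N at z = 0.118, so the lid is shut. I'll retreat straight up and check.

Emit:
{"method": "drive_tool", "body": {"deltas": [{"travel":[0,0,-5],"turn":0,"gripper":0},{"travel":[0,0,-20],"turn":0,"gripper":0},{"travel":[0,0,-60],"turn":0,"gripper":0},{"travel":[0,0,-105],"turn":0,"gripper":0},{"travel":[0,0,-150],"turn":0,"gripper":0},{"travel":[0,0,-190],"turn":0,"gripper":0},{"travel":[0,0,-200],"turn":0,"gripper":0},{"travel":[0,0,-200],"turn":0,"gripper":0},{"travel":[0,0,-200],"turn":0,"gripper":0}]}}

```text
time: 12.15
ee_pos: [0.4524, -0.2066, 0.3147]
orientation: [[-1.0, 0.03, -0.002], [0.03, 1.0, 0.001], [0.002, 0.001, -1.0]]
force: [-0.7, -0.1, -0.9]
finger_gap: 0.0002
grasp_force: 0.0
```

```bash
python3 - <<'E'
from h import *
np.set_printoptions(precision=4,suppress=True)
p,d=grab('scene'); cv2.imwrite('pics/scene3.png',cv2.resize(p[:,:,::-1],(800,600)))
h=cv2.cvtColor(p,cv2.COLOR_RGB2HSV)
for nm,m,b in (('blue',(abs(h[...,0].astype(int)-112)<12)&(h[...,1]>150)&(h[...,2]>40),(.38,.62,-.36,-.05)),('red',((h[...,0]<6)|(h[...,0]>174))&(h[...,1]>150)&(h[...,2]>50),(.44,.56,.06,.36))):
    v,u=np.nonzero(m&(d>0)); P=world('scene',np.c_[u,v],d)
    P=P[(P[:,0]>b[0])&(P[:,0]<b[1])&(P[:,1]>b[2])&(P[:,1]<b[3])&(P[:,2]<.15)&(P[:,2]>.03)]
    w=np.linalg.svd(P-P.mean(0),full_matrices=False)[2]; print(nm,len(P),P.mean(0),w[2])
print(arm.observe()['force'])
E
```

```text
blue 2691 [ 0.5006 -0.2033  0.1187] [0.0019 0.0012 1.    ]
red 94 [0.5063 0.2022 0.0858] [ 0.5949  0.0719 -0.8006]
[-0.3272 -0.3334 -1.2937]
  return _methods._mean(a, axis=axis, dtype=dtype,
  ret = ret.dtype.type(ret / rcount)
```

View pics/scene3.png

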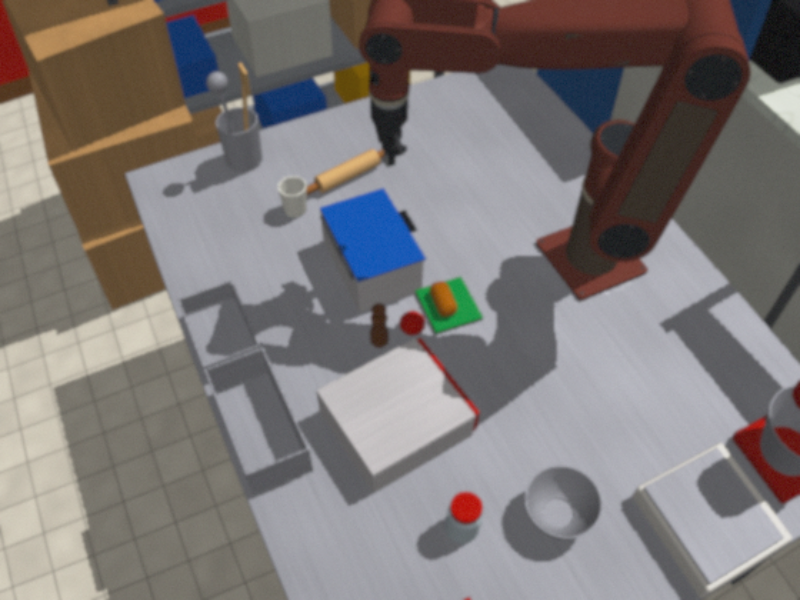

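The lid at (372,235) is level (0.002 rad, 0.119 m high), the drawer at (450,385) is flush, and the loose things are where they began.

```bash
python3 -c "
from station import arm
print(arm.finish_job())"
```

```text
the job is handed in; nothing more can be done
None
```

The job is handed in: the drawer was pushed to its stop (13 N there), the lid measured level and shut, no loose things were seen to move, and the arm is clear, though the hand-in returned no verdict.

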